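# Set the stock tags in front of the sample-bottle bins

### The job

Each bin on the stock board has a hinged tag in front of it: leaning back towards its bin, a tag shows the round disc, tipped forward away from its bin it shows the slanting bar. Gently push over, with a fingertip and without pinching anything, only the tags that are wrong, so that just the full bin (three bottles) shows the disc and the bins with fewer or no bottles show the bar. Leave the tags that are already right as they are, and do not lift or shift the bottles or the things lying beside the board.

Things in the scene. Friction and masses are not known exactly. Their poses are not given: they have to be found in the camera images.
- stock_board: Grey base plate on the bench, 235 x 360 x 8 mm, fixed. Origin on the bench under the middle of the line of tag hinges. y runs along that line, x points from the tags to the bins (away from the robot, turned by up to 0.12 rad). It carries four stock places, at y = +-42.5 and +-127.5 mm.
- holder_a: Fixed aluminium tag stand on any one of the four places: foot 50 x 64 mm, two thin uprights, tops 91 mm above the bench, 56 mm apart inside along y. Origin at the centre of the foot's underside, on the base plate. The tag's hinge pin runs along y, 75 mm above the origin (83 mm above the bench). Its own bin lies straight behind it in +x, centre 116 mm away.
- tag_a (a joint): Hinge angle of the white tag (50 x 56 x 4 mm plate, 30 g) on holder_a. 0 upright; + leans to the bin, disc face up; - leans to the robot, slanting-bar face up. Stops at +-0.78 rad. Swings freely; past upright it falls to the stop by its weight. Its free edge, 56 mm from the pin, is 139 mm above the bench when upright; at a stop about 123 mm above it and 39 mm off the hinge line.
- bin_a: Fixed open grey bin, 122 (along x) x 52 x 36 mm, on one of the four places (any of them), standing on the base plate. Origin at the centre of its underside. Room for three bottles in a row along x: full means three bottles in it; one bin is full, the others hold two, one and none. Its near end is 55 mm behind the hinge line.
- holder_b: Fixed aluminium tag stand on any one of the four places: foot 50 x 64 mm, two thin uprights, tops 91 mm above the bench, 56 mm apart inside along y. Origin at the centre of the foot's underside, on the base plate. The tag's hinge pin runs along y, 75 mm above the origin (83 mm above the bench). Its own bin lies straight behind it in +x, centre 116 mm away.
- tag_b (a joint): Hinge angle of the white tag (50 x 56 x 4 mm plate, 30 g) on holder_b. 0 upright; + leans to the bin, disc face up; - leans to the robot, slanting-bar face up. Stops at +-0.78 rad. Swings freely; past upright it falls to the stop by its weight. Its free edge, 56 mm from the pin, is 139 mm above the bench when upright; at a stop about 123 mm above it and 39 mm off the hinge line.
- bin_b: Fixed open grey bin, 122 (along x) x 52 x 36 mm, on one of the four places (any of them), standing on the base plate. Origin at the centre of its underside. Room for three bottles in a row along x: full means three bottles in it; one bin is full, the others hold two, one and none. Its near end is 55 mm behind the hinge line.
- holder_c: Fixed aluminium tag stand on any one of the four places: foot 50 x 64 mm, two thin uprights, tops 91 mm above the bench, 56 mm apart inside along y. Origin at the centre of the foot's underside, on the base plate. The tag's hinge pin runs along y, 75 mm above the origin (83 mm above the bench). Its own bin lies straight behind it in +x, centre 116 mm away.
- tag_c (a joint): Hinge angle of the white tag (50 x 56 x 4 mm plate, 30 g) on holder_c. 0 upright; + leans to the bin, disc face up; - leans to the robot, slanting-bar face up. Stops at +-0.78 rad. Swings freely; past upright it falls to the stop by its weight. Its free edge, 56 mm from the pin, is 139 mm above the bench when upright; at a stop about 123 mm above it and 39 mm off the hinge line.
- bin_c: Fixed open grey bin, 122 (along x) x 52 x 36 mm, on one of the four places (any of them), standing on the base plate. Origin at the centre of its underside. Room for three bottles in a row along x: full means three bottles in it; one bin is full, the others hold two, one and none. Its near end is 55 mm behind the hinge line.
- holder_d: Fixed aluminium tag stand on any one of the four places: foot 50 x 64 mm, two thin uprights, tops 91 mm above the bench, 56 mm apart inside along y. Origin at the centre of the foot's underside, on the base plate. The tag's hinge pin runs along y, 75 mm above the origin (83 mm above the bench). Its own bin lies straight behind it in +x, centre 116 mm away.
- tag_d (a joint): Hinge angle of the white tag (50 x 56 x 4 mm plate, 30 g) on holder_d. 0 upright; + leans to the bin, disc face up; - leans to the robot, slanting-bar face up. Stops at +-0.78 rad. Swings freely; past upright it falls to the stop by its weight. Its free edge, 56 mm from the pin, is 139 mm above the bench when upright; at a stop about 123 mm above it and 39 mm off the hinge line.
- bin_d: Fixed open grey bin, 122 (along x) x 52 x 36 mm, on one of the four places (any of them), standing on the base plate. Origin at the centre of its underside. Room for three bottles in a row along x: full means three bottles in it; one bin is full, the others hold two, one and none. Its near end is 55 mm behind the hinge line.
- bottle_1_mid (a point): Centre, half-way up, of a loose white sample bottle with a blue screw cap, 34 mm diameter, 68 mm tall, standing in one of the bins; its cap ends 79 mm above the bench. Not to be disturbed.
- bottle_2_mid (a point): Centre, half-way up, of a loose white sample bottle with a blue screw cap, 34 mm diameter, 68 mm tall, standing in one of the bins; its cap ends 79 mm above the bench. Not to be disturbed.
- bottle_3_mid (a point): Centre, half-way up, of a loose white sample bottle with a blue screw cap, 34 mm diameter, 68 mm tall, standing in one of the bins; its cap ends 79 mm above the bench. Not to be disturbed.
- bottle_4_mid (a point): Centre, half-way up, of a loose white sample bottle with a blue screw cap, 34 mm diameter, 68 mm tall, standing in one of the bins; its cap ends 79 mm above the bench. Not to be disturbed.
- bottle_5_mid (a point): Centre, half-way up, of a loose white sample bottle with a blue screw cap, 34 mm diameter, 68 mm tall, standing in one of the bins; its cap ends 79 mm above the bench. Not to be disturbed.
- bottle_6_mid (a point): Centre, half-way up, of a loose white sample bottle with a blue screw cap, 34 mm diameter, 68 mm tall, standing in one of the bins; its cap ends 79 mm above the bench. Not to be disturbed.
- notebook_mid (a point): Centre of a loose black notebook 76 x 110 x 14 mm lying left of the board. Bystander.
- timer_mid (a point): Middle of a loose black stopwatch 82 x 58 x 16 mm lying right of the board. Bystander.
- pen_mid (a point): Centre of a loose white marker pen with a black cap, 18 x 133 x 21 mm, lying right of the board. Bystander.

How it is judged (in metres and radians):
At the end, for the whole second after the job is handed in: The tag in front of the bin with three bottles leans back towards the bin by more than 0.6 rad (disc up), every other tag leans forward by more than 0.6 rad (bar up), all tags at rest (under 0.1 rad/s); bottles, notebook, stopwatch and marker within 20 mm of where they were (((horizontal distance between holder_a and bin_a below 0.13 m and value of joint tag_a above 0.6 rad) or (not (horizontal distance between holder_a and bin_a below 0.13 m) and value of joint tag_a below -0.6 rad)) and ((horizontal distance between holder_b and bin_a below 0.13 m and value of joint tag_b above 0.6 rad) or (not (horizontal distance between holder_b and bin_a below 0.13 m) and value of joint tag_b below -0.6 rad)) and ((horizontal distance between holder_c and bin_a below 0.13 m and value of joint tag_c above 0.6 rad) or (not (horizontal distance between holder_c and bin_a below 0.13 m) and value of joint tag_c below -0.6 rad)) and ((horizontal distance between holder_d and bin_a below 0.13 m and value of joint tag_d above 0.6 rad) or (not (horizontal distance between holder_d and bin_a below 0.13 m) and value of joint tag_d below -0.6 rad)) and velocity of joint tag_a between -0.1 and 0.1 rad/s and velocity of joint tag_b between -0.1 and 0.1 rad/s and velocity of joint tag_c between -0.1 and 0.1 rad/s and velocity of joint tag_d between -0.1 and 0.1 rad/s and distance of each of bottle_1_mid, bottle_2_mid, bottle_3_mid, bottle_4_mid, bottle_5_mid, bottle_6_mid, notebook_mid, timer_mid, pen_mid from where it was at the start of the episode below 0.02 m); the robot touches nothing.
It fails at once if a bottle was lifted or shifted (distance of any of bottle_1_mid, bottle_2_mid, bottle_3_mid, bottle_4_mid, bottle_5_mid, bottle_6_mid from where it was at the start of the episode above 0.02 m).
It fails at once if a bystander (notebook, stopwatch, marker) was lifted or shifted (distance of any of notebook_mid, timer_mid, pen_mid from where it was at the start of the episode above 0.02 m).
It fails at once if a tag that was already right was swung over ((horizontal distance between holder_a and bin_a below 0.13 m and value of joint tag_a below 0 rad) or (horizontal distance between holder_b and bin_a below 0.13 m and value of joint tag_b below 0 rad) or (horizontal distance between holder_c and bin_a below 0.13 m and value of joint tag_c below 0 rad) or (not (horizontal distance between holder_d and bin_a below 0.13 m) and value of joint tag_d above 0 rad)).
It fails at once if a tag or its stand was pushed or pinched hard (more than 20 N) instead of nudged (contact force between any of the arm, the fingers and holder_a above 20 N or contact force between any of the arm, the fingers and holder_b above 20 N or contact force between any of the arm, the fingers and holder_c above 20 N or contact force between any of the arm, the fingers and holder_d above 20 N).
It also fails if it takes over 54 s, if anything falls off the work surface, if the arm or the gripper's body presses on something with over 40 N, if the wrist force passes 120 N, or if a joint passes its speed limit or range.

### The arm

A 7-joint arm with a two-finger parallel gripper is mounted at the origin on a cart in front of the work surface, level with it; the furniture and walls round the work are solid. World frame = base frame: x ahead of the robot, y to its left, z up, the work surface at z = 0. Lengths are in mm, angles in rad, forces in N, time in s.
With the tool pointing down it reaches from about 400 to 875 mm from the base axis. Payload 4.4 kg.
Tool frame: the origin (TCP) lies at the very end of the fingers, on their centre line; the grasp point (between the pads) lies 19 mm behind it; y points along the fingers, x is the direction in which the jaws open and shut, and the axes are right-handed (so a half turn about y gives the same grasp; the last joint's range is limited). The gripper opens to 85 mm and grips with 20 to 120 N. Pads are 22 mm wide; open, the fingers measure 114 mm over their backs; the gripper's body (76 mm by 85 mm) begins 54 mm behind the grasp point. The pads swing forward as they close: fully open they stand 13 mm farther back than shut.
Start: joints at [1.055, 0.628, 0.038, 1.517, -0.027, 0.996, -0.02], TCP at [282.639, -585.349, 231.313] pointing down, gripper open.
Joint ranges: [-3.06, 3.06], [-0.37, 2.12], [-1.25, 1.32], [0.18, 2.47], [-1.1, 4.24], [0.23, 1.98], [-2.94, 2.94]. Speed limits (rad/s): [2.57, 2.57, 3.14, 3.14, 3.14, 3.14, 3.14].

### API

Orientations are given as [roll, pitch, yaw] about the fixed x, y, z axes, in that order (R = Rz(yaw) Ry(pitch) Rx(roll)).
In Python, from cell import ctrl, get_image, nets gives the robot as it stands. The module is installed in compiled form; this text tells all that it offers.
- The arm moves only by the tool step_arm, never from a script. Its argument "moves" is text: rows parted by semicolons, each of 7 numbers parted by spaces: the shift along the tool's x, y, z normalised to -1 to 1, where 1 is 0.05 m, then the turn, a rotation vector about the tool's x, y, z normalised to -1 to 1, where 1 is 0.12 rad, then the opening, from 0 (shut) to 1 (fully open). A call has 1 to 20 rows; each row shifts and turns the commanded pose from where the row before left it, along the tool's axes as they then stand; what a row does not reach is not made up. A row lasts 1/10 s, in which the tool goes at most 50 mm and 8.59 degrees, less where a joint would pass 70% of its speed; a pose out of reach is approached as far as the arm can. A call with a number of a shift or a turn outside -1 to 1 is refused whole. A call with a gripper value outside its range is refused whole. The fingers move at their own pace and stop on an object; the grip force is fixed at half the most. Time passes only in rows, so rows that do not move let the fingers close. It gives the time, the measured TCP pose, the force and the opening at its end, in the units of the state.
- ctrl.read_state(): the state, without advancing time (a new reading comes with each control period).
- get_image(name): name is "scene" or "side" or "wrist"; returns a dict with "color" (420x560x3 uint8, blue, green, red), "vertical_fov" (degrees; the focal length in pixels is half the picture's height over the tangent of half this angle, whatever the lens; pixels are square), "cx", "cy" (the principal point, pixels), "R" (3x3) and "t" (3): a world point X has camera coordinates R X + t; the wrist camera has in their place "T_tool_cam" (4x4, takes a point from camera to tool coordinates, whose origin is the TCP and whose axes are the tool frame's). Camera axes: x right, y down, z forward; pixel columns grow to the right and rows downward; lengths in mm; the calibration is good to about 2 mm. A picture is of the moment at which its call begins: read the wrist's pose just before it. There is no depth.
- ctrl.finish_job(): hands the job in, once; it reports no verdict.
Trained networks look in a picture, given as the dict that the camera call returned (one of the last four; its "shot" number tells which), for a name from the list of things; names that differ only in an ending like _2 or _b are one class to them, and where a whole thing is asked for, a point or a joint stands for the part that bears it (a point fixed in the world has none). Each returns a list of dicts, best first, with "conf" (0 to 1); they miss things now and then, are a little off and sometimes report something else, mostly with a low value. They report only what shows in the picture. A call takes as long as a camera call.
- nets.find_in(picture, target): "position" ([x, y, z] in mm, in world coordinates, good to about 4 mm: the middle of the surface that is visible of it).
- nets.cut_out(picture, target): "pixels" (420x560 bool, what is visible of it).
- nets.place_of(picture, target): "position" ([x, y, z] in mm, in world coordinates, good to about 4 mm: a listed point, or the origin of a listed thing).
The state is a dict: "clock": time; "qpos": joint angles; "qd": joint speeds; "tau": joint torques, N m; "eef_pos": TCP position; "tool_rot": TCP orientation; "force": force on the tool from outside, world axes, zero at the start; "torque": the same for the moment, N m; "width": finger opening in mm.
Only numpy, scipy, OpenCV 4.12 (cv2) and the standard library are available. Lean on these libraries where they do the work, as an engineer would, in place of code of your own. Each camera call takes 0.05 s, during which the arm holds its last target.

## Working session

There is one attempt and no reset: what is moved stays moved. The work goes in short steps, Python scripts to look and compute and a tool call to move; the robot and the scene stay as the last step left them, time stands still between calls to the robot, and variables do not carry over. Pictures are saved under pics/ and viewed, and the job is handed in when it is done.

Besides the shell and the picture viewer there is one more tool, called as name(argument=value, ...) on one line, values as JSON. step_arm: Moves the arm, as the interface text tells. Scaled input: -1 to 1 covers 0.05 m each way for a shift and 0.12 rad each way for a turn. Its arguments: {"type":"object","properties":{"moves":{"type":"string"}},"required":["moves"]}

```bash
mkdir -p pics
python3 - <<'E'
from cell import ctrl,get_image,nets
import cv2,numpy as np
s=ctrl.read_state();print({k:np.round(v,3).tolist() for k,v in s.items()})
for n in ["scene","side"]:
    p=get_image(n);cv2.imwrite(f"pics/{n}0.png",p["color"])
    print(n,p["vertical_fov"],p["cx"],p["cy"],np.round(p["R"],3).tolist(),np.round(p["t"],1).tolist())
    for t in ["holder_a","bin_a","tag_a","bottle_1_mid","stock_board"]:
        try:
            for r in nets.place_of(p,t): print(t,np.round(r["position"]),round(r["conf"],2))
        except Exception as e: print(t,e)
    for r in nets.find_in(p,"tag_a"): print("find tag",np.round(r["position"]),round(r["conf"],2))
E
```

```text
{'clock': 0.0, 'qpos': [1.055, 0.629, 0.038, 1.518, -0.027, 0.996, -0.02], 'qd': [-0.001, 0.001, -0.0, 0.0, 0.0, 0.0, -0.0], 'tau': [-0.0, -56.341, 1.226, -19.345, 0.011, 0.01, -0.0], 'eef_pos': [282.386, -584.769, 230.392], 'tool_rot': [-1.571, 0.002, -1.121], 'force': [0.581, -0.572, -0.249], 'torque': [0.002, 0.042, -0.031], 'width': 85.57}
scene 45.57408849495154 276.2214647885236 215.74013267751147 [[0.496, -0.868, 0.014], [-0.534, -0.318, -0.783], [0.685, 0.381, -0.622]] [-254.9, 377.1, 819.1]
holder_a [522. -29.   8.] 0.84
holder_a [512. 141.  12.] 0.81
holder_a [509. 226.   6.] 0.73
holder_a [514.  57.   9.] 0.59
holder_a [ 507. -162.    5.] 0.56
bin_a [634.  60.   7.] 0.78
bin_a [628. 145.  13.] 0.73
bin_a [626. 230.   9.] 0.64
tag_a it knows: bin, bottle_1_mid, bottle_2_mid, bottle_3_mid, bottle_4_mid, bottle_5_mid, bottle_6_mid, holder, notebook_mid, pen_mid, stock_board, timer_mid
stock_board [513.  99.   2.] 0.62
find tag [509. 196.  12.] 0.74
find tag [537. -33. 107.] 0.71
find tag [525. 140. 103.] 0.68
find tag [532.  54. 104.] 0.6
side 47.65176806655968 277.8834221129782 208.7030581454632 [[-0.981, -0.193, 0.011], [-0.081, 0.357, -0.931], [0.176, -0.914, -0.366]] [541.1, 126.8, 1017.3]
holder_a [506. 229.   7.] 0.87
holder_a [516.  56.   8.] 0.83
holder_a [511. 140.   8.] 0.63
holder_a [518. -33.   7.] 0.58
holder_a [652.  56.  48.] 0.52
bin_a [630. 145.   8.] 0.92
bin_a [633. -23.   5.] 0.86
bin_a [622. 230.   8.] 0.75
bin_a [630.  58.   8.] 0.69
bin_a [513. 144.   5.] 0.66
bin_a [506. 228.   8.] 0.24
tag_a it knows: bin, bottle_1_mid, bottle_2_mid, bottle_3_mid, bottle_4_mid, bottle_5_mid, bottle_6_mid, holder, notebook_mid, pen_mid, stock_board, timer_mid
bottle_1_mid [586. 226.  45.] 0.96
stock_board [515. 101.  -1.] 0.85
stock_board [624. 228.  43.] 0.48
find tag [534.  63. 109.] 0.76
find tag [537. -19. 109.] 0.75
find tag [487. 229. 108.] 0.58
find tag [531. 145. 108.] 0.52
```

View pics/scene0.png

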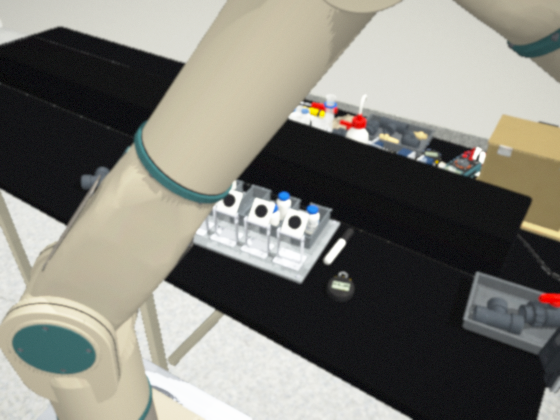

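View pics/side0.png

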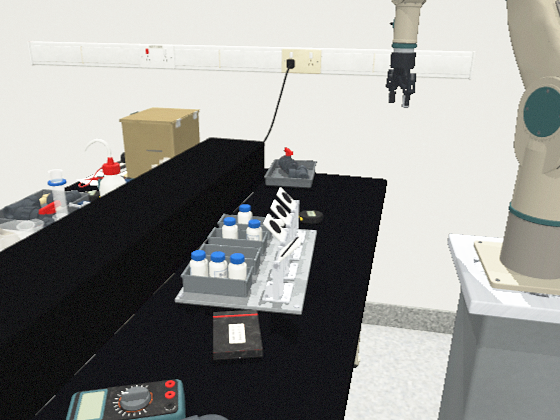

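Run:
```python
import cv2,numpy as np
a=cv2.imread("pics/side0.png")[185:315,170:330];b=cv2.imread("pics/scene0.png")[170:290,180:360]
cv2.imwrite("pics/z1.png",cv2.resize(a,(704,572),interpolation=cv2.INTER_CUBIC))
cv2.imwrite("pics/z2.png",cv2.resize(b,(792,528),interpolation=cv2.INTER_CUBIC))
```

```text
(no output)
```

View pics/z1.png

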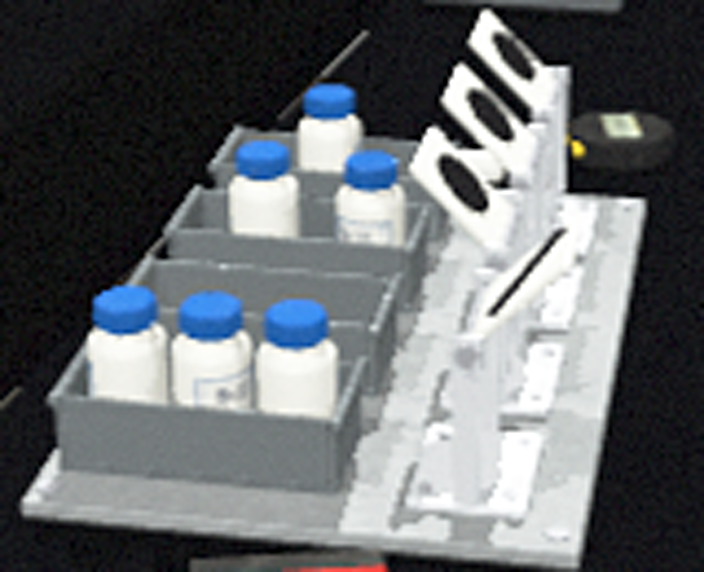

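View pics/z2.png

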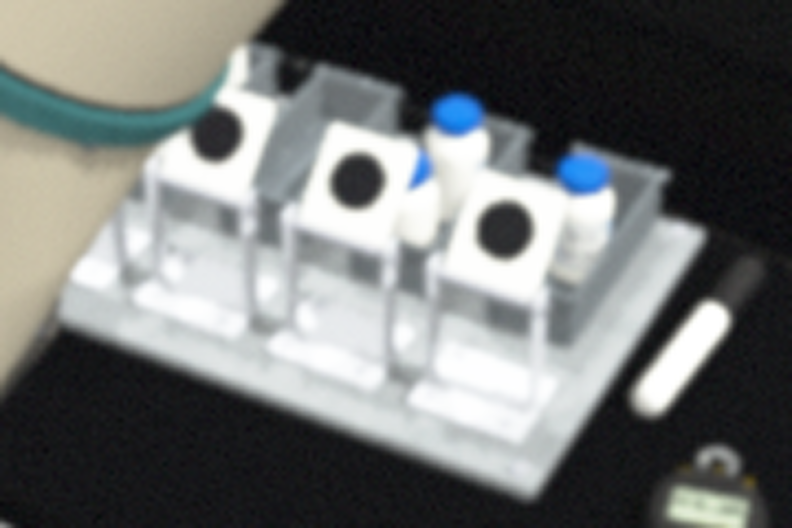

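```bash
cat > h.py <<'E'
from cell import ctrl,get_image,nets
import numpy as np,cv2
from scipy.spatial.transform import Rotation as Ro
P=np.array([[507.5,228],[511.5,140.5],[515.5,56.5],[520,-31]])
L=np.array([127.5,42.5,-42.5,-127.5])
d=(P*L[:,None]).sum(0)/(L**2).sum(); th=np.arctan2(-d[0],d[1]); O=P.mean(0)
ex=np.array([np.cos(th),np.sin(th)]);ey=np.array([-np.sin(th),np.cos(th)])
def st():
    s=ctrl.read_state();R=Ro.from_euler('xyz',s["tool_rot"]).as_matrix();p=np.array(s["eef_pos"]);q=p[:2]-O
    print("t",round(s["clock"],2),"board x,y",np.round([q@ex,q@ey],1),"z",round(p[2],1),"rpy",np.round(s["tool_rot"],3),"F",np.round(s["force"],1),"w",round(s["width"],1))
    return p,R
def to(bx,by,z,yaw=None):
    p,R=st();w=np.r_[O+bx*ex+by*ey,z]
    Rt=Ro.from_euler('xyz',[-np.pi/2,0,-np.pi/2+th]).as_matrix()
    print("world target",np.round(w),"shift in tool units",np.round(R.T@(w-p)/50,2),"after-turn frame",np.round(Rt.T@(w-p)/50,2),"turn",np.round(Ro.from_matrix(R.T@Rt).as_rotvec()/.12,2))
E
python3 - <<'E'
from h import *
print(O,th,[np.round(O+l*ey) for l in L])
to(80,-127.5,230)
p=get_image("side");R=np.array(p["R"]);t=np.array(p["t"]);f=210/np.tan(np.radians(p["vertical_fov"]/2))
C=-R.T@t
for u,v,z in [(175,278,0),(95,345,0),(255,190,0),(250,170,0),(320,178,0),(385,180,0),(355,360,0)]:
    r=R.T@np.array([(u-p["cx"])/f,(v-p["cy"])/f,1]);k=(z-C[2])/r[2];print(u,v,np.round(C+k*r))
cv2.imwrite("pics/br.png",np.clip(p["color"][100:400].astype(float)*6+20,0,255).astype(np.uint8))
E
```

```text
[513.625  98.5  ] 0.04816249347287659 [array([507., 226.]), array([512., 141.]), array([516.,  56.]), array([520., -29.])]
t 0.6 board x,y [-263.6 -671.9] z 231.3 rpy [-1.571 -0.    -1.121] F [ 0.3 -0.6  0.8] w 85.4
world target [600. -25. 230.] shift in tool units [-7.34  0.03 10.58] after-turn frame [-10.89   0.03   6.87] turn [-0.    3.35  0.  ]
175 278 [724. 201.   0.]
95 345 [765. 429.   0.]
255 190 [ 694. -360.    0.]
250 170 [ 762. -563.    0.]
320 178 [ 512. -527.    0.]
385 180 [ 299. -555.   -0.]
355 360 [356. 379.   0.]
```

View pics/br.png

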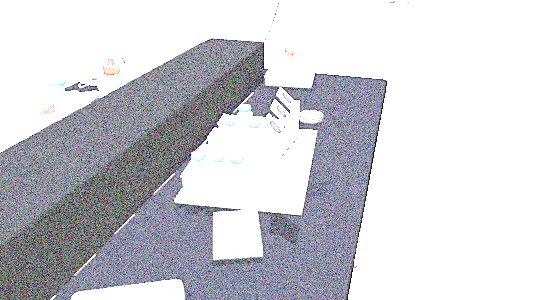

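step_arm(moves="0 -0.1 0 0 0.56 0 0;0 -0.1 0 0 0.56 0 0;0 -0.1 0 0 0.56 0 0;0 -0.1 0 0 0.56 0 0;0 -0.1 0 0 0.56 0 0;0 0 0 0 0.55 0 0;0 0 0 0 0 0 0")

```text
clock: 1.35
eef_pos: [282.7, -585.4, 256.5]
tool_rot: [-1.571, -0.0, -1.523]
force: [0.5, 0.6, -0.1]
width: -0.3
```

step_arm(moves="-0.6 0 0.38 0 0 0 0;-0.6 0 0.38 0 0 0 0;-0.6 0 0.38 0 0 0 0;-0.6 0 0.38 0 0 0 0;-0.6 0 0.38 0 0 0 0;-0.6 0 0.38 0 0 0 0;-0.6 0 0.38 0 0 0 0;-0.6 0 0.38 0 0 0 0;-0.6 0 0.38 0 0 0 0;-0.6 0 0.38 0 0 0 0;-0.6 0 0.38 0 0 0 0;-0.6 0 0.38 0 0 0 0;-0.6 0 0.38 0 0 0 0;-0.6 0 0.38 0 0 0 0;-0.6 0 0.38 0 0 0 0;-0.6 0 0.38 0 0 0 0;-0.6 0 0.38 0 0 0 0;-0.6 0 0.38 0 0 0 0;0 0 0 0 0 0 0;0 0 0 0 0 0 0")

```text
clock: 3.35
eef_pos: [598.4, -28.8, 256.0]
tool_rot: [-1.571, -0.0, -1.52]
force: [-0.4, -1.1, -0.5]
width: 0.1
```

Run:
```python
from h import *
to(80,-127.5,110)
for n in ["scene","wrist","side"]:
    p=get_image(n);cv2.imwrite(f"pics/{n}1.png",p["color"])
    if n!="wrist":
        for r in nets.place_of(p,"holder_a"):print(n,np.round(r["position"]),round(r["conf"],2))
        for r in nets.find_in(p,"tag_a"):print("tag",np.round(r["position"]),round(r["conf"],2))
```

```text
t 3.35 board x,y [  78.6 -131.2] z 256.0 rpy [-1.571 -0.    -1.52 ] F [-0.4 -1.1 -0.5] w 0.1
world target [600. -25. 110.] shift in tool units [-0.08  2.92  0.03] after-turn frame [-0.07  2.92  0.03] turn [0.01 0.02 0.  ]
scene [519. -31.   7.] 0.95
scene [515. 140.  14.] 0.92
scene [515.  55.   9.] 0.86
scene [509. 224.   6.] 0.68
tag [528. 141. 103.] 0.84
tag [532.  55. 104.] 0.8
tag [539. -33. 108.] 0.7
tag [481. 211. 114.] 0.49
tag [626. -28.  54.] 0.29
side [512. 143.   5.] 0.87
side [518.  59.   8.] 0.81
side [517. -30.   6.] 0.73
side [506. 227.   9.] 0.58
tag [486. 231. 105.] 0.83
tag [534. 147. 108.] 0.78
tag [535. -21. 106.] 0.65
tag [533.  62. 109.] 0.56
tag [631.  84.  33.] 0.56
tag [ 489. -155.   15.] 0.42
tag [616. 253.  30.] 0.33
```

View pics/scene1.png

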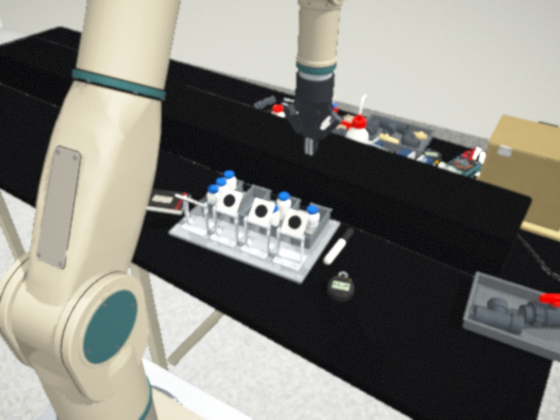

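View pics/wrist1.png

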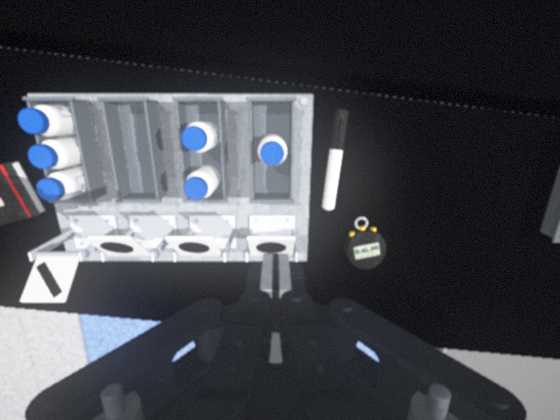

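View pics/side1.png

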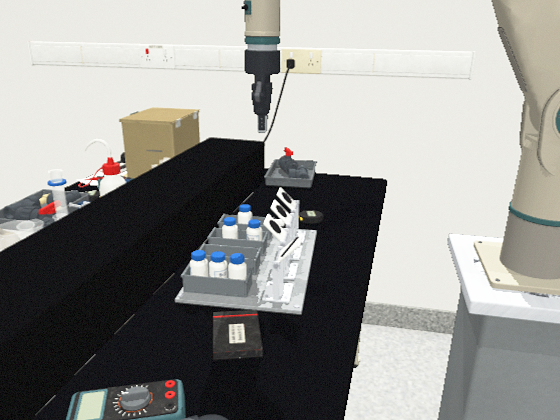

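step_arm(moves="0 0.4 0 0 0 0 0;0 0.5 0 0 0 0 0;0 0.5 0 0 0 0 0;0 0.5 0 0 0 0 0;0 0.5 0 0 0 0 0;0 0.3 0 0 0 0 0;0 0.18 0 0 0 0 0;0 0 0 0 0 0 0")

```text
clock: 4.5
eef_pos: [597.7, -29.9, 111.4]
tool_rot: [-1.573, 0.0, -1.523]
force: [-0.6, -0.5, -0.3]
width: 0.2
```

step_arm(moves="0 0 -0.1 0 0 0 0;0 0 -0.1 0 0 0 0;0 0 -0.1 0 0 0 0;0 0 -0.1 0 0 0 0;0 0 -0.1 0 0 0 0;0 0 -0.1 0 0 0 0;0 0 -0.1 0 0 0 0;0 0 -0.1 0 0 0 0")

```text
clock: 5.3
eef_pos: [558.1, -31.5, 112.4]
tool_rot: [-1.571, 0.0, -1.523]
force: [-0.3, 0.3, -0.1]
width: -0.1
```

Run:
```python
from h import *
st()
p=get_image("side");cv2.imwrite("pics/s2.png",cv2.resize(p["color"][60:320,160:360],None,fx=2.3,fy=2.3,interpolation=2))
```

```text
t 5.3 board x,y [  38.2 -132. ] z 112.4 rpy [-1.571  0.    -1.523] F [-0.3  0.3 -0.1] w -0.1
```

View pics/s2.png

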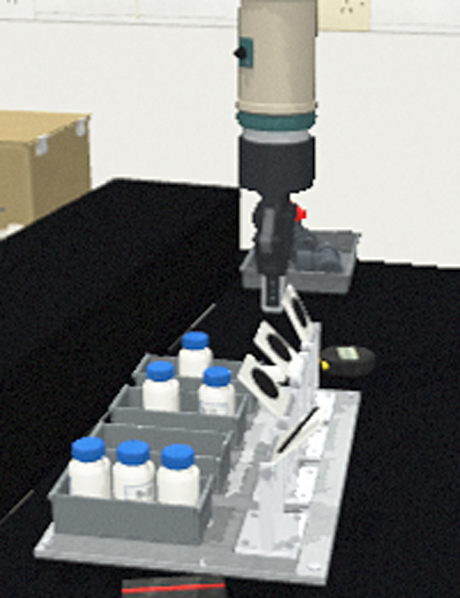

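step_arm(moves="0 0 -0.1 0 0 0 0;0 0 -0.1 0 0 0 0;0 0 -0.1 0 0 0 0;0 0 -0.1 0 0 0 0;0 0 -0.1 0 0 0 0;0 0 -0.1 0 0 0 0;0 0 -0.1 0 0 0 0;0 0 0 0 0 0 0;0 0 0 0 0 0 0;0 0 0 0 0 0 0")

```text
clock: 6.35
eef_pos: [523.9, -33.2, 112.4]
tool_rot: [-1.57, -0.0, -1.523]
force: [-0.0, 0.5, 0.1]
width: -0.2
```

Run:
```python
from h import *
st()
p=get_image("side");cv2.imwrite("pics/s3.png",cv2.resize(p["color"][60:320,160:360],None,fx=2.3,fy=2.3,interpolation=2))
```

```text
t 6.35 board x,y [   3.9 -132.1] z 112.4 rpy [-1.57  -0.    -1.523] F [-0.   0.5  0.1] w -0.2
```

View pics/s3.png

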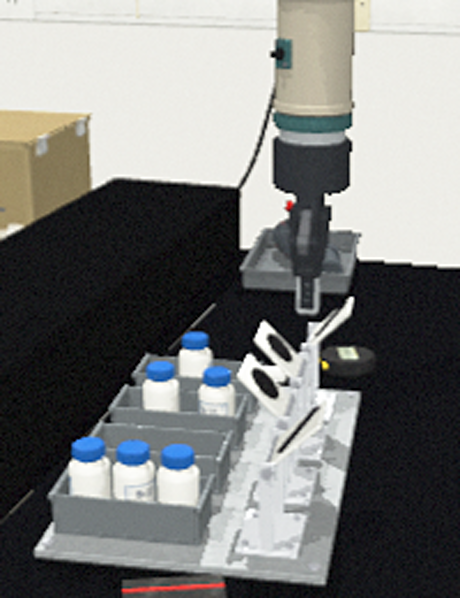

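step_arm(moves="0 -0.3 0.1 0 0 0 0;0 -0.5 0.1 0 0 0 0;0 -0.5 0.1 0 0 0 0;0 -0.2 0.2 0 0 0 0;-0.3 0 0.4 0 0 0 0;-0.5 0 0.4 0 0 0 0;-0.5 0 0.2 0 0 0 0;-0.5 0 0 0 0 0 0;0 0 0 0 0 0 0;0 0.3 0 0 0 0 0;0 0.4 0 0 0 0 0;0 0.4 0 0 0 0 0;0 0.3 0 0 0 0 0;0 0.1 0 0 0 0 0;0 0 0 0 0 0 0")

```text
clock: 7.9
eef_pos: [593.7, 59.5, 111.8]
tool_rot: [-1.572, -0.001, -1.524]
force: [-0.7, 0.3, -0.2]
width: -0.2
```

step_arm(moves="0 0 -0.1 0 0 0 0;0 0 -0.1 0 0 0 0;0 0 -0.1 0 0 0 0;0 0 -0.1 0 0 0 0;0 0 -0.1 0 0 0 0;0 0 -0.1 0 0 0 0;0 0 -0.1 0 0 0 0;0 0 -0.1 0 0 0 0;0 0 -0.1 0 0 0 0;0 0 -0.1 0 0 0 0;0 0 -0.1 0 0 0 0;0 0 -0.1 0 0 0 0;0 0 -0.1 0 0 0 0;0 0 -0.1 0 0 0 0;0 0 -0.1 0 0 0 0;0 0 0 0 0 0 0;0 0 0 0 0 0 0;0 0 0 0 0 0 0")

```text
clock: 9.7
eef_pos: [519.6, 56.7, 112.4]
tool_rot: [-1.57, 0.0, -1.523]
force: [-0.0, -0.4, 0.3]
width: -0.4
```

Run:
```python
from h import *
st()
p=get_image("side");cv2.imwrite("pics/s4.png",cv2.resize(p["color"][60:320,160:360],None,fx=2.3,fy=2.3,interpolation=2))
```

```text
t 9.7 board x,y [  4. -42.] z 112.4 rpy [-1.57   0.    -1.523] F [-0.  -0.4  0.3] w -0.4
```

View pics/s4.png

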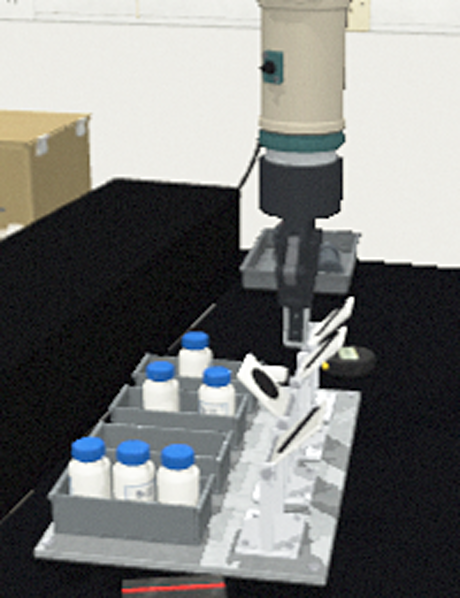

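Second tag is over too. Same cycle for the third, shifting 85 mm.

step_arm(moves="0 -0.3 0.1 0 0 0 0;0 -0.5 0.1 0 0 0 0;0 -0.5 0.1 0 0 0 0;0 -0.2 0.2 0 0 0 0;-0.2 0 0.4 0 0 0 0;-0.5 0 0.4 0 0 0 0;-0.5 0 0.2 0 0 0 0;-0.5 0 0 0 0 0 0;0 0 0 0 0 0 0;0 0.3 0 0 0 0 0;0 0.4 0 0 0 0 0;0 0.4 0 0 0 0 0;0 0.3 0 0 0 0 0;0 0.1 0 0 0 0 0;0 0 0 0 0 0 0")

```text
clock: 11.25
eef_pos: [589.7, 144.3, 111.7]
tool_rot: [-1.572, -0.001, -1.524]
force: [-0.2, 0.2, 0.0]
width: 0.2
```

step_arm(moves="0 0 -0.1 0 0 0 0;0 0 -0.1 0 0 0 0;0 0 -0.1 0 0 0 0;0 0 -0.1 0 0 0 0;0 0 -0.1 0 0 0 0;0 0 -0.1 0 0 0 0;0 0 -0.1 0 0 0 0;0 0 -0.1 0 0 0 0;0 0 -0.1 0 0 0 0;0 0 -0.1 0 0 0 0;0 0 -0.1 0 0 0 0;0 0 -0.1 0 0 0 0;0 0 -0.1 0 0 0 0;0 0 -0.1 0 0 0 0;0 0 -0.1 0 0 0 0;0 0 0 0 0 0 0;0 0 0 0 0 0 0;0 0 0 0 0 0 0")

```text
clock: 13.05
eef_pos: [515.6, 141.6, 112.4]
tool_rot: [-1.57, 0.0, -1.523]
force: [0.6, 0.2, -0.1]
width: -0.0
```

Run:
```python
from h import *
to(-78,127.5,112)
p=get_image("side");cv2.imwrite("pics/s5.png",cv2.resize(p["color"][60:320,160:360],None,fx=2.3,fy=2.3,interpolation=2))
```

```text
t 13.05 board x,y [ 4. 43.] z 112.4 rpy [-1.57   0.    -1.523] F [ 0.6  0.2 -0.1] w -0.0
world target [430. 222. 112.] shift in tool units [-1.69  0.01 -1.64] after-turn frame [-1.69  0.01 -1.64] turn [-0. -0. -0.]
```

View pics/s5.png

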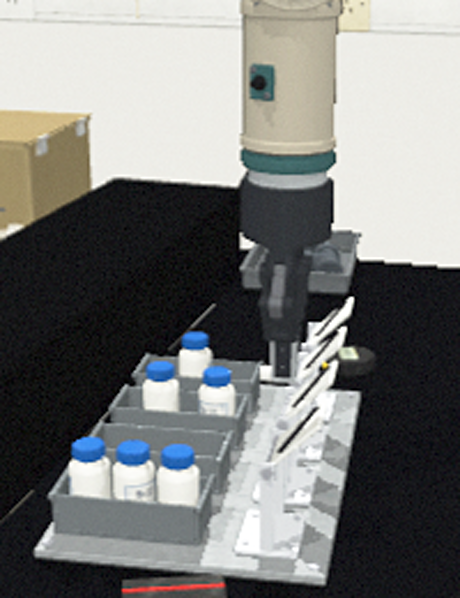

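step_arm(moves="0 -0.3 0 0 0 0 0;0 -0.5 0 0 0 0 0;0 -0.5 0 0 0 0 0;0 -0.3 0 0 0 0 0;-0.2 0 -0.2 0 0 0 0;-0.5 0 -0.4 0 0 0 0;-0.5 0 -0.4 0 0 0 0;-0.5 0 -0.4 0 0 0 0;0 0 -0.3 0 0 0 0;0 0 0 0 0 0 0;0 0.3 0 0 0 0 0;0 0.4 0 0 0 0 0;0 0.4 0 0 0 0 0;0 0.3 0 0 0 0 0;0 0.2 0 0 0 0 0;0 0 0 0 0 0 0")

```text
clock: 14.7
eef_pos: [425.8, 221.6, 110.9]
tool_rot: [-1.573, -0.002, -1.524]
force: [0.5, -0.8, 1.2]
width: -0.2
```

Run:
```python
from h import *
to(-4,127.5,112)
p=get_image("side");cv2.imwrite("pics/s6.png",cv2.resize(p["color"][60:320,160:360],None,fx=2.3,fy=2.3,interpolation=2))
```

```text
t 14.7 board x,y [-81.8 127.2] z 110.9 rpy [-1.573 -0.002 -1.524] F [ 0.5 -0.8  1.2] w -0.2
world target [503. 226. 112.] shift in tool units [-0.01 -0.03  1.56] after-turn frame [-0.01 -0.02  1.56] turn [ 0.02 -0.01  0.01]
```

View pics/s6.png

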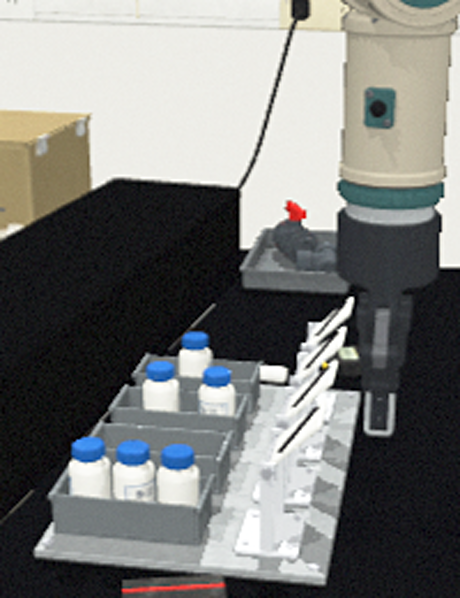

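step_arm(moves="0 0 0.1 0 0 0 0;0 0 0.1 0 0 0 0;0 0 0.1 0 0 0 0;0 0 0.1 0 0 0 0;0 0 0.1 0 0 0 0;0 0 0.1 0 0 0 0;0 0 0.1 0 0 0 0;0 0 0.1 0 0 0 0;0 0 0.1 0 0 0 0;0 0 0.1 0 0 0 0;0 0 0.1 0 0 0 0;0 0 0.1 0 0 0 0;0 0 0.1 0 0 0 0;0 0 0.1 0 0 0 0;0 0 0.1 0 0 0 0;0 0 0.04 0 0 0 0;0 0 0 0 0 0 0;0 0 0 0 0 0 0;0 0 0 0 0 0 0")

```text
clock: 16.65
eef_pos: [502.8, 226.1, 112.3]
tool_rot: [-1.571, -0.0, -1.523]
force: [-0.1, 0.1, -0.0]
width: 0.1
```

Run:
```python
from h import *
st()
p=get_image("side");cv2.imwrite("pics/s7.png",cv2.resize(p["color"][60:320,160:360],None,fx=2.3,fy=2.3,interpolation=2))
```

```text
t 16.65 board x,y [ -4.7 128. ] z 112.3 rpy [-1.571 -0.    -1.523] F [-0.1  0.1 -0. ] w 0.1
```

View pics/s7.png

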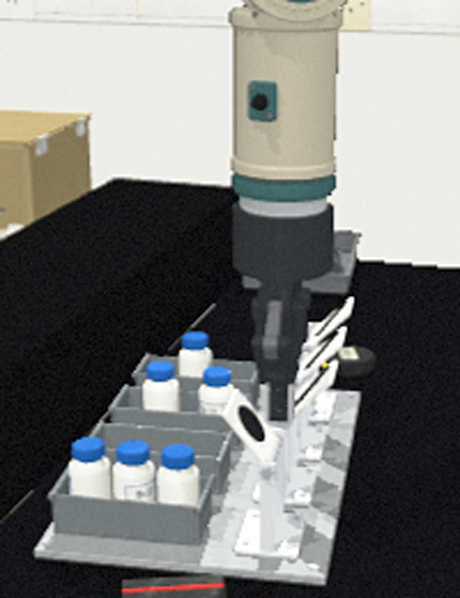

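Over. Retreat forward and up, then check.

step_arm(moves="0 -0.2 -0.1 0 0 0 0;0 -0.4 -0.1 0 0 0 0;0 -0.5 -0.1 0 0 0 0;0 -0.5 0 0 0 0 0;0 -0.5 0 0 0 0 0;0 -0.4 0 0 0 0 0;0 -0.2 0 0 0 0 0;0 0 0 0 0 0 0;0 0 0 0 0 0 0;0 0 0 0 0 0 0;0 0 0 0 0 0 0")

```text
clock: 17.8
eef_pos: [487.6, 225.1, 246.3]
tool_rot: [-1.573, -0.001, -1.523]
force: [-0.4, 0.1, -1.2]
width: 0.0
```

Run:
```python
from h import *
st()
i=[get_image("side")["color"][120:320,160:340],get_image("wrist")["color"]]
cv2.imwrite("pics/s8.png",cv2.resize(i[0],None,fx=2.9,fy=2.9,interpolation=2));cv2.imwrite("pics/w8.png",i[1])
```

```text
t 17.8 board x,y [-19.9 127.7] z 246.3 rpy [-1.573e+00 -1.000e-03 -1.523e+00] F [-0.4  0.1 -1.2] w 0.0
```

View pics/s8.png

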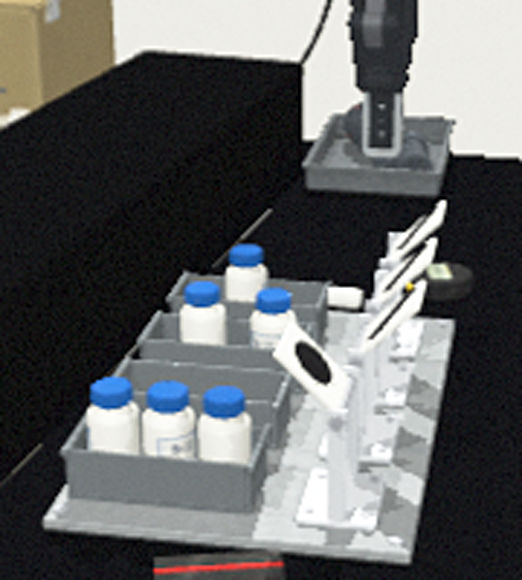

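View pics/w8.png

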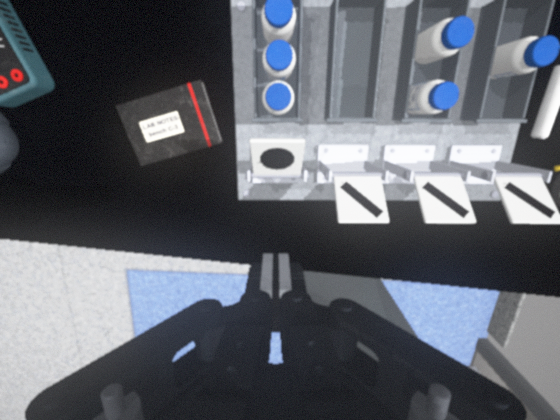

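The wrist picture shows the disc on the full bin's tag at about (277,158) and bars on the other three at (361,200), (446,199) and (528,200). The bottles stand as they did before, and the gripper is clear.

```bash
python3 -c "
from cell import ctrl
print(ctrl.finish_job())"
```

```text
the job is handed in; nothing more can be done
None
```

I pushed over all four tags with the closed fingertip, because all four were wrong at the start, and handed the job in at about 18 s of the 54 s allowed.

- **Tags:** the tag of the full, leftmost bin now leans back and shows the disc. The tags of the empty, two-bottle and one-bottle bins lean forward and show the bar.
- **Checks:** the last side and wrist pictures showed every tag resting in its place. The gripper was clear of everything, about 105 mm above the tags. Force readings between moves stayed near zero; I did not record the peak during each push.
- **Bottles and bystanders:** the bottles, notebook, stopwatch and marker looked unmoved. I judged this by eye from the pictures and did not measure their positions again.

No check failed. The networks gave a few stray low-confidence detections early on, which I ignored because the pictures contradicted them.

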